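Stir the ceramic beads and stopper the jar

ROBOT

A 6-joint arm with a two-finger parallel gripper is mounted at the origin on the work surface. World frame = base frame: x ahead of the robot, y to its left, z up, the work surface at z = 0. Lengths are in m, angles in rad, forces in N, time in s.
With the tool pointing down it reaches from about 0.375 to 0.975 m from the base axis. Payload 3.8 kg.
Tool frame: the origin (TCP) lies at the very end of the fingers, on their centre line; the grasp point (between the pads) lies 19 mm behind it; z points along the fingers, y is the direction in which the jaws open and shut (so a half turn about z gives the same grasp; the last joint's range is limited). The gripper opens to 85 mm and grips with 20 to 120 N. Pads are 22 mm wide; open, the fingers measure 114 mm over their backs; the gripper's body (76 mm by 85 mm) begins 54 mm behind the grasp point. The pads swing forward as they close: fully open they stand 13 mm farther back than shut.
Start: joints at [-0.037, 0.264, 1.604, -0, 1.274, -0.037], TCP at [0.675, -0, 0.231] pointing down, gripper open.
Joint ranges: [-2.63, 2.63], [-0.94, 2.18], [0.31, 2.57], [-1.31, 4.45], [0, 2.66], [-2.55, 2.55]. Speed limits (rad/s): [2.57, 2.57, 3.14, 3.14, 3.14, 3.14].

INTERFACE

Orientations are given as a rotation vector (axis times angle).
In Python, from workcell import bot, viewer gives the robot as it stands.
- The arm moves only by the tool jog_arm, never from a script. Its argument "motion" is a list of rows, each an object of numbers: "dx", "dy", "dz": the shift along the world's x, y, z in cm; "turn": the turn about the world's z in rad. A call has 1 to 12 rows; each row shifts and turns the commanded pose from where the row before left it; what a row does not reach is not made up. A row lasts 1/12 s, in which the tool goes at most 41.7 mm and 7.16 degrees, less where a joint would pass 70% of its speed; a pose out of reach is approached as far as the arm can. A call is refused whole if a number of a shift passes 4.17 or a number of a turn 0.125, either way. A call with a gripper value outside its range is refused whole. "fingers" is the finger opening in cm, from 0 to 8.54, set as the call begins (left out, the last holds). The fingers move at their own pace and stop on an object; "grip_force" is the grip in N (left out, the last holds). Time passes only in rows, so rows that do not move let the fingers close. It gives the time, the measured TCP pose, the force and the opening at its end, in the units of the state.
- bot.read_state(): the state, without advancing time (a new reading comes with each control period).
- viewer.read_camera(name): name is "scene" or "side" or "wrist"; returns (picture, depth): 420x560x3 uint8, red, green, blue; 420x560 float32, m along the optical axis (not along the pixel's ray), 0 where there is no reading.
- viewer.camera_info(name): a dict with "vertical_fov" (degrees; the focal length in pixels is half the picture's height over the tangent of half this angle, whatever the lens; pixels are square), "cx", "cy" (the principal point, pixels), "R" (3x3) and "t" (3): a world point X has camera coordinates R X + t. Camera axes: x right, y down, z forward; pixel columns grow to the right and rows downward; lengths in m; the calibration is good to about 2 mm. A picture is of the moment at which its call begins: read the wrist's pose just before it. camera_info takes no time and is no camera call; for the wrist camera it gives the pose at the moment of the call.
- bot.finish_job(): hands the job in, once; it reports no verdict.
The state is a dict: "time": time; "q": joint angles; "joint_vel": joint speeds; "joint_torque": joint torques, N m; "tool_pos": TCP position; "tcp_rot": TCP orientation; "wrist_force": force on the tool from outside, world axes, zero at the start; "torque": the same for the moment, N m; "width": opening from 0.0 (shut) to 1.0 (fully open).
Only numpy, scipy, OpenCV 4.12 (cv2) and the standard library are available. Lean on these libraries where they do the work, as an engineer would, in place of code of your own. Each camera call takes 0.05 s, during which the arm holds its last target. There are 200 camera calls.

TASK

Take the wooden stirring rod from its stand and, with its tip right down among the beads in the open stoneware jar, stir round in two full wide turns so that the beads shift about; then set the rod back upright in the hole of the stand, fully down, and let go. Then close the jar with the cork stopper that fits its neck, keeping hold of it until its flange is fully home on the rim before letting go. All beads must stay in the jar, and the other things are left alone.

Things in the scene. Friction and masses are not known exactly. Their poses are not given: they have to be found in the camera images.
- jar: Open round buff stoneware jar, 116 mm across its body, 90 mm tall, fixed in a square wooden cradle 134 by 134 by 20 mm. Shoulder from 45 to 66 mm height narrows to a straight neck, outer diameter 76, inner 66 mm, 24 mm long. Inside: floor 8 mm thick, inner diameter 106 mm. Origin: centre of its underside, z up along its axis.
- jar_rim (a point): Centre of the jar's mouth, level with the rim, 90 mm above its underside.
- jar_in (a point): Centre of the jar's inner floor, 8 mm above its underside.
- stirrer: Wooden stirring rod, 160 mm long, at the start hanging upright in its stand: lower 100 mm is a round rod 15 mm thick, the upper 60 mm a round handle 34 mm thick. The flat shoulder under the handle rests on the stand's top. Origin: centre of the rod's lower tip; z runs up along it to the handle.
- stirrer_shoulder (a point): On the stirring rod's axis at the underside of the handle, 100 mm above the tip.
- stand: Fixed light wood tool block, 150 (its x) by 70 (its y) by 105 mm tall, with one upright through hole 21 mm wide, chamfered 3 mm. At its other end (35 to 55 mm along its +x) two small modelling tools stand out 40 to 48 mm above its top. Origin: centre of its underside.
- stand_hole (a point): Centre of the hole's mouth on the block's top, 105 mm above the table, 35 mm along the block's -x from its middle.
- stopper: The larger brown cork stopper, the one that fits the jar, standing on the table on its plug: tapered plug 35 mm tall, 48 mm wide at the bottom and 62.4 mm at the top; flange 80 mm wide and 10 mm thick; on it a round grip 34 mm wide and 40 mm tall. 85 mm tall in all. Origin: centre of the plug's underside, z up.
- stopper_flange (a point): On the stopper's axis at the underside of the flange, 35 mm above the plug's bottom; it meets the jar's rim when the stopper is home.
- small_stopper: A smaller brown cork stopper of the same form for another jar (would drop into this one): plug 30 to 40 mm wide and 25 mm tall, flange 54 mm wide, 8 mm thick, grip 26 mm wide and 30 mm tall, 63 mm tall in all. To be left alone. Origin: centre of its underside.
- glaze_pot: Closed grey plastic pot with white cap, 68 mm wide, 85 mm tall; to be left alone. Origin: centre of its underside.
- spatula: Wooden-handled spatula 190 mm long lying on the table; to be left alone. Origin: its underside, about the middle.
- bead0_center (a point): Centre of a loose white ceramic bead, a smooth ball 22 mm across, in the jar (five alike, in one layer on its floor round an open middle at the start).
- bead1_center (a point): Centre of a loose white ceramic bead, a smooth ball 22 mm across, in the jar (five alike, in one layer on its floor round an open middle at the start).
- bead2_center (a point): Centre of a loose white ceramic bead, a smooth ball 22 mm across, in the jar (five alike, in one layer on its floor round an open middle at the start).
- bead3_center (a point): Centre of a loose white ceramic bead, a smooth ball 22 mm across, in the jar (five alike, in one layer on its floor round an open middle at the start).
- bead4_center (a point): Centre of a loose white ceramic bead, a smooth ball 22 mm across, in the jar (five alike, in one layer on its floor round an open middle at the start).

How it is judged:
On the way, in this order (a step that is already met when the one before it is completed fails the run):
1. stirring: the rod's tip, down among the beads (within 18 mm of the jar's floor), is at the far side (+x, 10 mm or more) of the jar's middle (z of stirrer in the frame of jar_in below 0.018 m and x of stirrer in the frame of jar_in between -0.04 and 0.04 m and y of stirrer in the frame of jar_in between -0.04 and 0.04 m and x of stirrer in the frame of jar_in above 0.01 m and y of stirrer in the frame of jar_in between -0.01 and 0.01 m).
2. stirring: the rod's tip, down among the beads (within 18 mm of the jar's floor), is at the left or right (11 mm or more) of the jar's middle (z of stirrer in the frame of jar_in below 0.018 m and x of stirrer in the frame of jar_in between -0.04 and 0.04 m and y of stirrer in the frame of jar_in between -0.04 and 0.04 m and x of stirrer in the frame of jar_in between -0.009 and 0.009 m and (y of stirrer in the frame of jar_in above 0.011 m or y of stirrer in the frame of jar_in below -0.011 m)).
3. stirring: the rod's tip, down among the beads (within 18 mm of the jar's floor), is at the near side (-x, 10 mm or more) of the jar's middle (z of stirrer in the frame of jar_in below 0.018 m and x of stirrer in the frame of jar_in between -0.04 and 0.04 m and y of stirrer in the frame of jar_in between -0.04 and 0.04 m and x of stirrer in the frame of jar_in below -0.01 m and y of stirrer in the frame of jar_in between -0.01 and 0.01 m).
4. stirring: the rod's tip, down among the beads (within 18 mm of the jar's floor), is at the left or right (11 mm or more) of the jar's middle (all of step 2).
5. stirring: the rod's tip, down among the beads (within 18 mm of the jar's floor), is at the far side (+x) again of the jar's middle, and three or more of the beads have moved 8 mm (all of step 1 and distance of any of bead0_center, bead1_center, bead2_center from where it was at the start of the episode above 0.008 m and distance of any of bead0_center, bead1_center, bead3_center from where it was at the start of the episode above 0.008 m and distance of any of bead0_center, bead1_center, bead4_center from where it was at the start of the episode above 0.008 m and distance of any of bead0_center, bead2_center, bead3_center from where it was at the start of the episode above 0.008 m and distance of any of bead0_center, bead2_center, bead4_center from where it was at the start of the episode above 0.008 m and distance of any of bead0_center, bead3_center, bead4_center from where it was at the start of the episode above 0.008 m and distance of any of bead1_center, bead2_center, bead3_center from where it was at the start of the episode above 0.008 m and distance of any of bead1_center, bead2_center, bead4_center from where it was at the start of the episode above 0.008 m and distance of any of bead1_center, bead3_center, bead4_center from where it was at the start of the episode above 0.008 m and distance of any of bead2_center, bead3_center, bead4_center from where it was at the start of the episode above 0.008 m).
6. the rod is back in the stand's hole, upright with its shoulder on the block, and let go (horizontal distance between stirrer and stand_hole below 0.012 m and angle between stirrer's own z axis and vertical below 0.1 rad and z of stirrer_shoulder in the frame of stand_hole between -0.004 and 0.004 m and contact force between the fingers and stirrer below 0.05 N), for 0.2 s.
7. the stopper is home, flange on the jar's rim, while the fingers still hold it (z of stopper_flange in the frame of jar_rim between -0.003 and 0.003 m and horizontal distance between stopper_flange and jar_rim below 0.004 m and angle between the z axis of stopper and the z axis of jar, either way round below 0.06 rad and contact force between the fingers and stopper above 1 N), for 0.1 s.
At the end, for the whole second after the job is handed in: Stopper in the neck: flange within 3 mm of the rim, 4 mm of centre, 0.06 rad; rod in its hole: shoulder within 4 mm of the block, tilt under 0.1 rad; all five beads in the jar; all released, at rest; small stopper, pot, spatula within 30 mm of their starts (all of step 6 and z of stopper_flange in the frame of jar_rim between -0.003 and 0.003 m and horizontal distance between stopper_flange and jar_rim below 0.004 m and angle between the z axis of stopper and the z axis of jar, either way round below 0.06 rad and horizontal distance between each of bead0_center, bead1_center, bead2_center, bead3_center, bead4_center and jar_in below 0.055 m and z of bead0_center in the frame of jar_in between 0 and 0.05 m and z of bead1_center in the frame of jar_in between 0 and 0.05 m and z of bead2_center in the frame of jar_in between 0 and 0.05 m and z of bead3_center in the frame of jar_in between 0 and 0.05 m and z of bead4_center in the frame of jar_in between 0 and 0.05 m and angle between jar's own z axis and vertical below 0.05 rad and distance of jar from where it was at the start of the episode below 0.04 m and contact force between the fingers and stopper below 0.05 N and linear speed of each of stopper, stirrer below 0.01 m/s and distance of each of small_stopper, glaze_pot, spatula from where it was at the start of the episode below 0.03 m); the robot touches nothing.
It fails at once if a bead leaves the jar (distance between any of bead0_center, bead1_center, bead2_center, bead3_center, bead4_center and jar_in above 0.11 m).
It fails at once if the small stopper, the pot or the spatula is moved more than 30 mm (distance of any of small_stopper, glaze_pot, spatula from where it was at the start of the episode above 0.03 m).
It also fails if it takes over 70 s, if anything falls off the work surface, if the arm or the gripper's body presses on something with over 40 N, if the wrist force passes 120 N, or if a joint passes its speed limit or range.

## Working session

There is one attempt and no reset: what is moved stays moved. The work goes in short steps, Python scripts to look and compute and a tool call to move; the robot and the scene stay as the last step left them, time stands still between calls to the robot, and variables do not carry over. Pictures are saved under pics/ and viewed, about 8 in all and at most 12, crops included, and the job is handed in when it is done.

Besides the shell and the picture viewer there is one more tool, called after "Emit:" in YAML: its name, and indented under it one key for each argument. jog_arm: Moves the arm, as the interface text tells. Its arguments: {"type":"object","properties":{"motion":{"type":"array"},"fingers":{"type":"number"},"grip_force":{"type":"number"}},"required":["motion"]}

```bash
mkdir -p pics
cat > h.py <<'E'
import numpy as np, cv2
from workcell import bot, viewer
def cam(n):
    i=viewer.camera_info(n); im,d=viewer.read_camera(n)
    f=im.shape[0]/2/np.tan(np.radians(i["vertical_fov"])/2)
    return im,d,i,f
def cloud(d,i,f):
    v,u=np.mgrid[:d.shape[0],:d.shape[1]]
    P=np.stack([(u-i["cx"])/f*d,(v-i["cy"])/f*d,d],-1)
    R=np.array(i["R"]);t=np.array(i["t"])
    W=(P-t)@R; W[d<=0]=np.nan
    return W
def save(n,im): cv2.imwrite("pics/"+n,cv2.cvtColor(im,cv2.COLOR_RGB2BGR))
E
python3 - <<'E'
from h import *
for n in("scene","side"):
    im,d,i,f=cam(n); save(n+"0.png",im); W=cloud(d,i,f); np.savez(n+"0.npz",im=im,W=W,d=d)
    print(n,f,i["cx"],i["cy"],np.round(-np.array(i["R"]).T@i["t"],3),(d>0).mean())
s=bot.read_state(); print(s["tool_pos"],s["tcp_rot"],s["width"],s["time"])
E
```

```text
scene 383.96793071803216 283.7492443386027 202.95746141314297 [0.948 0.304 0.774] 0.9958418367346938
side 483.8031522519153 279.51788161761016 211.36678906746974 [ 0.181 -0.473  0.856] 0.9961267006802721
[ 6.74328793e-01 -1.10632667e-05  2.30056169e-01] [-2.22039410e+00 -2.22035576e+00  2.21927932e-03] 1.00006863885801 0.1
```

View pics/scene0.png

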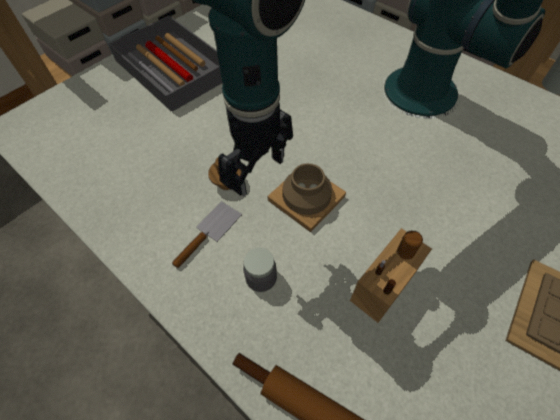

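View pics/side0.png

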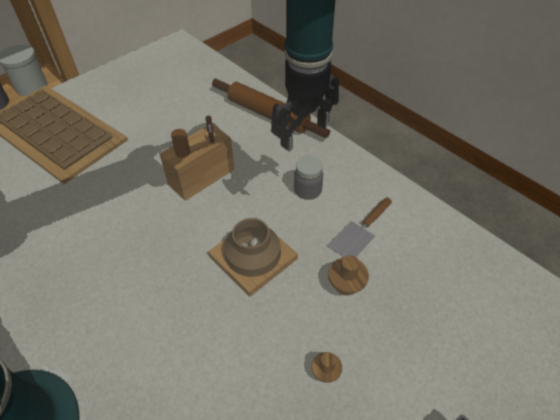

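The scene view shows the stand at about (395,270) with the rod handle at (411,240), the jar rim at (308,175) and the pot at (260,270). In the side view the handle is at (180,140), the rim at (251,230), the large stopper at (348,272), the small stopper at (326,365), and the tools at (210,125).

```bash
cat > m.py <<'E'
from h import *
from scipy.optimize import least_squares
S={n:np.load(n+"0.npz")["W"] for n in("scene","side")}
def box(n,u,v,r):
    W=S[n][v-r:v+r,u-r:u+r].reshape(-1,3); return W[~np.isnan(W[:,0])]
def fit(P,R):
    return least_squares(lambda c:np.hypot(P[:,0]-c[0],P[:,1]-c[1])-R,P[:,:2].mean(0),loss="soft_l1",f_scale=.002)
for n in S:
    W=S[n]; print(n,"table z",np.nanmedian(W[...,2][np.abs(W[...,2])<.01]))
def top(name,n,u,v,r,z0,z1,R=None):
    P=box(n,u,v,r); P=P[(P[:,2]>z0)&(P[:,2]<z1)]
    c=cv2.minEnclosingCircle((P[:,:2]*1000).astype(np.float32))
    print(name,n,len(P),"z",np.round(np.percentile(P[:,2],[5,50,95]),4),"mean",P[:,:2].mean(0).round(4),"mec",np.round(c[0],1),round(c[1],1))
    return P
top("handle","scene",411,240,18,.160,.175);top("handle","side",180,135,18,.160,.175)
top("rim","scene",308,175,25,.087,.095);top("rim","side",251,228,30,.087,.095)
top("grip","side",348,265,25,.081,.09);top("flange","side",348,272,30,.038,.05)
top("sgrip","side",326,358,20,.058,.068);top("pot","side",308,170,30,.08,.09);top("pot","scene",258,262,30,.08,.09)
for n,u,v in(("scene",395,270),("side",198,155)):
    P=top("block",n,u,v,50,.1,.109)
    r=cv2.minAreaRect((P[:,:2]*1000).astype(np.float32));print(r)
    P=top("tools",n,u,v,50,.12,.158)
P=top("cradle","scene",308,195,50,.016,.024);print(cv2.minAreaRect((P[:,:2]*1000).astype(np.float32)))
P=top("cradle","side",252,255,50,.016,.024);print(cv2.minAreaRect((P[:,:2]*1000).astype(np.float32)))
# beads inside jar
im=np.load("side0.npz")["im"];P=box("side",251,235,22);print((P[:,2]<.06).sum())
E
python3 m.py
```

```text
scene table z 0.0007474567189769226
side table z -0.001099863778054472
handle scene 243 z [0.1615 0.165  0.1673] mean [0.5517 0.2579] mec [549.6 257.9] 16.9
handle side 120 z [0.1607 0.1636 0.1658] mean [0.5518 0.255 ] mec [551.9 255. ] 16.2
rim scene 214 z [0.0877 0.09   0.0923] mean [ 0.5232 -0.0065] mec [521.1  -6.3] 39.2
rim side 218 z [0.0871 0.0886 0.0909] mean [ 0.5247 -0.0085] mec [525.8  -7. ] 38.1
grip side 211 z [0.0817 0.0838 0.0859] mean [ 0.6187 -0.1871] mec [ 619.8 -187.6] 17.9
flange side 807 z [0.0407 0.0438 0.0464] mean [ 0.6117 -0.1923] mec [ 619.2 -187. ] 40.6
sgrip side 183 z [0.0593 0.0616 0.0638] mean [ 0.4577 -0.2846] mec [ 458.1 -283.6] 13.3
pot side 415 z [0.0815 0.0842 0.0865] mean [0.7452 0.0497] mec [747.4  50.8] 30.8
pot scene 678 z [0.0832 0.0853 0.0871] mean [0.744  0.0522] mec [743.4  51. ] 29.9
block scene 2143 z [0.1035 0.1056 0.1074] mean [0.5959 0.2586] mec [584.2 257.3] 82.2
((583.9651489257812, 257.3695983886719), (151.63510131835938, 70.17601776123047), 0.18805162608623505)
tools scene 374 z [0.122  0.1391 0.155 ] mean [0.5945 0.2598] mec [597.1 262.7] 50.8
block side 1181 z [0.1013 0.104  0.1064] mean [0.5859 0.252 ] mec [588.3 258. ] 83.5
((588.0215454101562, 257.7863464355469), (151.74835205078125, 74.84750366210938), 0.00595862464979291)
tools side 325 z [0.1225 0.1382 0.1554] mean [0.5774 0.2504] mec [592.7 261.8] 58.3
cradle scene 931 z [0.0175 0.0205 0.0231] mean [0.5422 0.0098] mec [521.8  -7.1] 93.8
((521.5620727539062, -6.9277191162109375), (134.9826202392578, 135.4861297607422), 89.87586975097656)
cradle side 1183 z [0.0166 0.019  0.0222] mean [ 0.5099 -0.0262] mec [525.5  -6.6] 93.5
((526.19775390625, -7.154701232910156), (135.19822692871094, 136.20274353027344), 89.40066528320312)
1048
```

Emit:
jog_arm:
  motion:
    - {"dx": -1.25, "dz": 0.6, "turn": 0.125}
    - {"dx": -1.25, "dz": 0.6, "turn": 0.125}
    - {"dx": -1.25, "dz": 0.6, "turn": 0.125}
    - {"dx": -1.25, "dz": 0.6, "turn": 0.125}
    - {"dx": -1.25, "dz": 0.6, "turn": 0.125}
    - {"dx": -1.25, "dz": 0.6, "turn": 0.125}
    - {"dx": -1.25, "dz": 0.6, "turn": 0.125}
    - {"dx": -1.25, "dz": 0.6, "turn": 0.125}
    - {"dx": -1.25, "dz": 0.6, "turn": 0.125}
    - {"dx": -1.25, "dz": 0.6, "turn": 0.125}
    - {"dx": -1.25, "dz": 0.6, "turn": 0.125}
    - {"dx": -1.25, "dz": 0.6, "turn": 0.125}

```text
validation failed for argument at $.mo...
```

Emit:
jog_arm:
  motion:
    - {"turn": 0.0708, "dy": -0.7}
    - {}
    - {}
    - {}

```text
validation failed for argument at $.mo...
```

Run:
```python
from h import *
s=bot.read_state(); print(s["tool_pos"],s["tcp_rot"],s["width"],s["time"],s["q"])
im,d,i,f=cam("wrist"); save("w1.png",im); W=cloud(d,i,f); np.savez("w1.npz",im=im,W=W,d=d)
print(np.round(-np.array(i["R"]).T@i["t"],3),np.round(i["R"],3),f)
```

```text
[ 6.74328793e-01 -1.10632667e-05  2.30056169e-01] [-2.22039410e+00 -2.22035576e+00  2.21927932e-03] 1.00006863885801 0.1 [-3.69453333e-02  2.64701152e-01  1.60526452e+00 -1.02895642e-05
  1.27369352e+00 -3.69250436e-02]
[0.675 0.073 0.373] [[ 1.    -0.    -0.003]
 [ 0.    -0.959  0.284]
 [-0.003 -0.284 -0.959]] 302.97477242224875
```

View pics/w1.png

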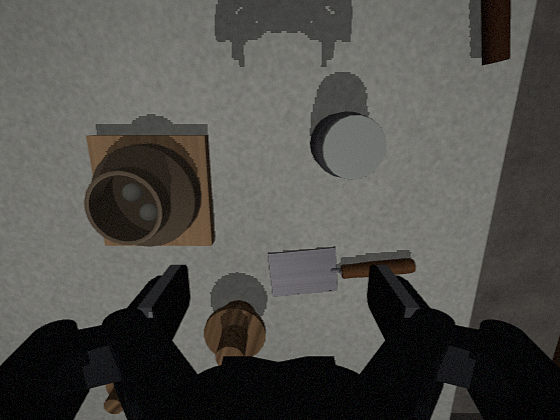

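The picture shows the arm unmoved, since the call was refused. The jar mouth is at (125,205) with beads at (130,190) and (148,212). I'll resend with all keys in each row.

Emit:
jog_arm:
  motion:
    - {"dx": -1.25, "dy": 0, "dz": 0.6, "turn": 0.125}
    - {"dx": -1.25, "dy": 0, "dz": 0.6, "turn": 0.125}
    - {"dx": -1.25, "dy": 0, "dz": 0.6, "turn": 0.125}
    - {"dx": -1.25, "dy": 0, "dz": 0.6, "turn": 0.125}
    - {"dx": -1.25, "dy": 0, "dz": 0.6, "turn": 0.125}
    - {"dx": -1.25, "dy": 0, "dz": 0.6, "turn": 0.125}
    - {"dx": -1.25, "dy": 0, "dz": 0.6, "turn": 0.125}
    - {"dx": -1.25, "dy": 0, "dz": 0.6, "turn": 0.125}
    - {"dx": -1.25, "dy": 0, "dz": 0.6, "turn": 0.125}
    - {"dx": -1.25, "dy": 0, "dz": 0.6, "turn": 0.125}
    - {"dx": -1.25, "dy": 0, "dz": 0.6, "turn": 0.125}
    - {"dx": -1.25, "dy": 0, "dz": 0.6, "turn": 0.125}

```text
time: 1.15
tool_pos: [0.5241, 0.0, 0.3032]
tcp_rot: [-0.101, -3.139, -0.0]
wrist_force: [-1.0, 0.3, 0.6]
width: 1.003
```

Emit:
jog_arm:
  motion:
    - {"dx": 0, "dy": -0.7, "dz": 0, "turn": 0.0708}
    - {"dx": 0, "dy": 0, "dz": 0, "turn": 0}
    - {"dx": 0, "dy": 0, "dz": 0, "turn": 0}

```text
time: 1.4
tool_pos: [0.5248, -0.0071, 0.3031]
tcp_rot: [-0.004, -3.142, -0.0]
wrist_force: [0.1, 0.3, 0.0]
width: 0.997
```

Run:
```python
from h import *
s=bot.read_state(); print(s["tool_pos"],s["tcp_rot"],s["width"],s["time"],s["q"])
im,d,i,f=cam("wrist"); save("w2.png",im); W=cloud(d,i,f); np.savez("w2.npz",im=im,W=W,d=d)
print(np.round(-np.array(i["R"]).T@i["t"],3),np.round(i["R"],3),f)
for n,a,b,M in(("rim",.085,.096,.05),("cradle",.015,.026,.1),("in",.01,.055,.031)):
    m=(W[...,2]>a)&(W[...,2]<b)&(np.hypot(W[...,0]-.5235,W[...,1]+.007)<M); P=W[m]
    c=cv2.minEnclosingCircle((P[:,:2]*1000).astype(np.float32)); print(n,len(P),c,cv2.minAreaRect((P[:,:2]*1000).astype(np.float32)))
```

```text
[ 0.52482144 -0.00706387  0.30313753] [-4.29073694e-03 -3.14154814e+00 -2.46253808e-04] 0.9974005461643952 1.4 [-6.10191165e-02 -6.00214985e-02  1.82754077e+00  1.57042261e-04
  1.37412423e+00 -1.62911453e+00]
[ 0.453 -0.006  0.446] [[ 0.003  1.     0.001]
 [ 0.959 -0.003  0.284]
 [ 0.284 -0.    -0.959]] 302.97477242224875
rim 822 ((523.597900390625, -5.782124042510986), 37.986324310302734) ((523.1619262695312, -6.0504913330078125), (74.83186340332031, 74.97907257080078), 14.482110023498535)
cradle 3354 ((523.2503662109375, -5.6863250732421875), 94.17138671875) ((523.8834838867188, -5.899726867675781), (134.1182861328125, 134.30953979492188), 0.11888069659471512)
in 762 ((523.6371459960938, -7.064528942108154), 30.964397430419922) ((524.7093505859375, -7.639869689941406), (60.3031005859375, 55.81281280517578), 82.16222381591797)
```

View pics/w2.png

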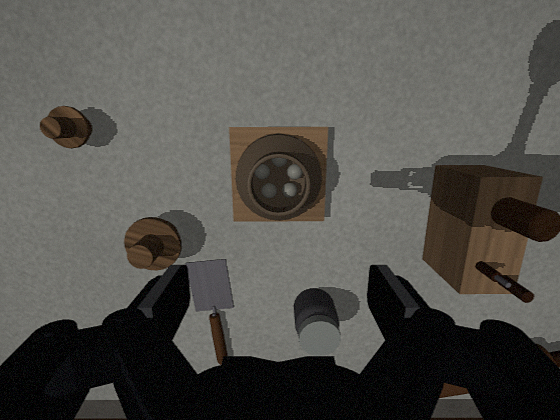

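Wrist view from above: the jar mouth is at (279,183) with five beads ringed round (279,177). The large stopper is at (152,245), the small one at (65,127), the handle at (528,220) and the tools at (505,282).

Run:
```python
from h import *
W=np.load("w2.npz")["W"]
for n,x,y,a,b,M in(("handle",.551,.257,.161,.172,.03),("grip",.618,-.187,.08,.09,.03),("flange",.618,-.187,.041,.05,.05),("block",.586,.257,.1,.11,.1)):
    m=(W[...,2]>a)&(W[...,2]<b)&(np.hypot(W[...,0]-x,W[...,1]-y)<M); P=W[m]
    print(n,len(P),np.median(P[:,2]),cv2.minEnclosingCircle((P[:,:2]*1000).astype(np.float32)),cv2.minAreaRect((P[:,:2]*1000).astype(np.float32)))
m=(W[...,2]>.02)&(W[...,2]<.034)&(np.hypot(W[...,0]-.5236,W[...,1]+.0063)<.045)
k,l,st,c=cv2.connectedComponentsWithStats(m.astype(np.uint8))
for j in range(1,k):
    if st[j,4]>15: print(c[j],st[j,4],W[l==j].mean(0)-[.5236,-.0063,0])
```

```text
handle 812 0.1649857673283699 ((550.6202392578125, 257.27557373046875), 16.7662353515625) ((550.7720336914062, 255.3024444580078), (32.74932098388672, 29.02834129333496), 3.035182237625122)
grip 533 0.08509883592828782 ((617.7429809570312, -186.16806030273438), 17.277437210083008) ((617.6469116210938, -186.34817504882812), (32.408538818359375, 33.811279296875), 44.7220573425293)
flange 1541 0.04519204932999141 ((617.8824462890625, -186.24464416503906), 40.39533615112305) ((616.2485961914062, -184.63674926757812), (78.87284088134766, 75.72041320800781), 38.857669830322266)
block 5618 0.10540162069752526 ((585.8302612304688, 258.0414123535156), 82.60285186767578) ((586.09912109375, 258.2099914550781), (150.59230041503906, 72.39292907714844), 0.14107614755630493)
[279.17857143 161.49107143] 112 [-0.02099134  0.00142275  0.0274454 ]
[262.31764706 171.41764706] 170 [-0.00737037 -0.02196145  0.02703167]
[294.50568182 171.35795455] 176 [-0.00731004  0.0226275   0.02703428]
[269.04571429 190.27428571] 175 [ 0.01934428 -0.01296031  0.0268053 ]
[289.28333333 189.73333333] 180 [0.01870712 0.01560068 0.02658036]
```

Emit:
jog_arm:
  motion:
    - {"dx": 0.33, "dy": 3.3, "dz": 0, "turn": 0}
    - {"dx": 0.33, "dy": 3.3, "dz": 0, "turn": 0}
    - {"dx": 0.33, "dy": 3.3, "dz": 0, "turn": 0}
    - {"dx": 0.33, "dy": 3.3, "dz": 0, "turn": 0}
    - {"dx": 0.33, "dy": 3.3, "dz": 0, "turn": 0}
    - {"dx": 0.33, "dy": 3.3, "dz": 0, "turn": 0}
    - {"dx": 0.33, "dy": 3.3, "dz": 0, "turn": 0}
    - {"dx": 0.33, "dy": 3.3, "dz": 0, "turn": 0}
    - {"dx": 0, "dy": 0, "dz": -2.5, "turn": 0}
    - {"dx": 0, "dy": 0, "dz": -2.5, "turn": 0}
    - {"dx": 0, "dy": 0, "dz": 0, "turn": 0}
    - {"dx": 0, "dy": 0, "dz": 0, "turn": 0}

```text
time: 2.45
tool_pos: [0.55, 0.2568, 0.2507]
tcp_rot: [-0.001, -3.136, 0.003]
wrist_force: [0.3, -0.2, 0.9]
width: 1.004
```

Emit:
jog_arm:
  motion:
    - {"dx": 0.1, "dy": 0, "dz": -2.5, "turn": 0}
    - {"dx": 0, "dy": 0, "dz": -2.5, "turn": 0}
    - {"dx": 0, "dy": 0, "dz": -2.5, "turn": 0}
    - {"dx": 0, "dy": 0, "dz": -2.5, "turn": 0}
    - {"dx": 0, "dy": 0, "dz": -1.5, "turn": 0}
    - {"dx": 0, "dy": 0, "dz": -1.0, "turn": 0}
    - {"dx": 0, "dy": 0, "dz": 0, "turn": 0}
    - {"dx": 0, "dy": 0, "dz": 0, "turn": 0}

```text
time: 3.12
tool_pos: [0.5533, 0.257, 0.1294]
tcp_rot: [0.001, 3.14, 0.001]
wrist_force: [0.1, 0.1, 0.7]
width: 0.998
```

Emit:
jog_arm:
  motion:
    - {"dx": 0, "dy": 0, "dz": 0, "turn": 0}
    - {"dx": 0, "dy": 0, "dz": 0, "turn": 0}
    - {"dx": 0, "dy": 0, "dz": 0, "turn": 0}
    - {"dx": 0, "dy": 0, "dz": 0, "turn": 0}
    - {"dx": 0, "dy": 0, "dz": 0, "turn": 0}
    - {"dx": 0, "dy": 0, "dz": 0, "turn": 0}
    - {"dx": 0, "dy": 0, "dz": 0, "turn": 0}
    - {"dx": 0, "dy": 0, "dz": 0, "turn": 0}
    - {"dx": 0, "dy": 0, "dz": 0, "turn": 0}
    - {"dx": 0, "dy": 0, "dz": 0, "turn": 0}
  fingers: 2.5
  grip_force: 60

```text
time: 3.95
tool_pos: [0.5532, 0.2574, 0.1296]
tcp_rot: [-0.0, 3.14, 0.001]
wrist_force: [-0.4, 0.3, 6.5]
width: 0.38
```

Emit:
jog_arm:
  motion:
    - {"dx": 0, "dy": 0, "dz": 1.2, "turn": 0}
    - {"dx": 0, "dy": 0, "dz": 1.8, "turn": 0}
    - {"dx": 0, "dy": 0, "dz": 2, "turn": 0}
    - {"dx": 0, "dy": 0, "dz": 2, "turn": 0}
    - {"dx": 0, "dy": 0, "dz": 2, "turn": 0}
    - {"dx": 0, "dy": 0, "dz": 2, "turn": 0}
    - {"dx": 0, "dy": 0, "dz": 2, "turn": 0}
    - {"dx": 0, "dy": 0, "dz": 0, "turn": 0}
    - {"dx": 0, "dy": 0, "dz": 0, "turn": 0}

```text
time: 4.7
tool_pos: [0.553, 0.2573, 0.2598]
tcp_rot: [-0.0, 3.139, 0.002]
wrist_force: [-0.2, -0.6, -1.4]
width: 0.382
```

```bash
cat > rod.py <<'E'
from h import *
import sys
s=bot.read_state(); tp=np.array(s["tool_pos"]); print(tp,s["width"],s["time"])
for n in("scene","side"):
    im,d,i,f=cam(n); save(sys.argv[1]+n+".png",im); W=cloud(d,i,f)
    for a,b in((-.115,-.09),(-.09,-.06),(-.06,-.035)):
        m=(W[...,2]-tp[2]>a)&(W[...,2]-tp[2]<b)&(np.hypot(W[...,0]-tp[0],W[...,1]-tp[1])<.02); P=W[m]
        if len(P)<8: continue
        C=-np.array(i["R"]).T@i["t"]; u=P[:,:2].mean(0)-C[:2]; u/=np.linalg.norm(u)
        print(n,(a,b),len(P),"axis-tcp",(np.median(P[:,:2],0)+u*.0063-tp[:2]).round(4))
    m=(np.hypot(W[...,0]-tp[0],W[...,1]-tp[1])<.02)&(W[...,2]<tp[2]-.03)&(W[...,2]>tp[2]-.14);print("zmin",W[m][:,2].min()-tp[2])
E
python3 rod.py r1
```

```text
[0.55301883 0.25725264 0.25976701] 0.38180566098527097 4.7
scene (-0.115, -0.09) 67 axis-tcp [-0.0037  0.0001]
scene (-0.09, -0.06) 85 axis-tcp [-0.004   0.0006]
scene (-0.06, -0.035) 72 axis-tcp [-0.0038  0.0003]
zmin -0.12070238449884038
side (-0.115, -0.09) 61 axis-tcp [-0.0012  0.0012]
side (-0.09, -0.06) 82 axis-tcp [-0.0009  0.0009]
side (-0.06, -0.035) 71 axis-tcp [-0.0015  0.0002]
zmin -0.12544481759020254
```

Emit:
jog_arm:
  motion:
    - {"dx": -0.3, "dy": -1.5, "dz": 0, "turn": 0}
    - {"dx": -0.3, "dy": -2.6, "dz": 0, "turn": 0}
    - {"dx": -0.3, "dy": -3, "dz": 0, "turn": 0}
    - {"dx": -0.3, "dy": -3, "dz": 0, "turn": 0}
    - {"dx": -0.3, "dy": -3, "dz": 0, "turn": 0}
    - {"dx": -0.3, "dy": -3, "dz": 0, "turn": 0}
    - {"dx": -0.3, "dy": -3, "dz": 0, "turn": 0}
    - {"dx": -0.3, "dy": -3, "dz": 0, "turn": 0}
    - {"dx": -0.3, "dy": -2.6, "dz": 0, "turn": 0}
    - {"dx": 0, "dy": -1.7, "dz": 0, "turn": 0}
    - {"dx": 0, "dy": 0, "dz": 0, "turn": 0}
    - {"dx": 0, "dy": 0, "dz": 0, "turn": 0}

```text
time: 5.8
tool_pos: [0.5241, -0.0081, 0.2567]
tcp_rot: [-0.004, -3.139, -0.001]
wrist_force: [0.4, -0.3, -0.6]
width: 0.377
```

Emit:
jog_arm:
  motion:
    - {"dx": 0.2, "dy": 0.13, "dz": -1, "turn": 0}
    - {"dx": 0, "dy": 0, "dz": -1.5, "turn": 0}
    - {"dx": 0, "dy": 0, "dz": -1.5, "turn": 0}
    - {"dx": 0, "dy": 0, "dz": -1.5, "turn": 0}
    - {"dx": 0, "dy": 0, "dz": -1.5, "turn": 0}
    - {"dx": 0, "dy": 0, "dz": -1, "turn": 0}
    - {"dx": 0, "dy": 0, "dz": 0, "turn": 0}
    - {"dx": 0, "dy": 0, "dz": 0, "turn": 0}

```text
time: 6.47
tool_pos: [0.5267, -0.0049, 0.1771]
tcp_rot: [0.002, -3.139, -0.0]
wrist_force: [0.6, -0.3, -0.2]
width: 0.382
```

Emit:
jog_arm:
  motion:
    - {"dx": -0.07, "dy": -0.19, "dz": -0.8, "turn": 0}
    - {"dx": 0, "dy": 0, "dz": -0.8, "turn": 0}
    - {"dx": 0, "dy": 0, "dz": -0.8, "turn": 0}
    - {"dx": 0, "dy": 0, "dz": -0.8, "turn": 0}
    - {"dx": 0, "dy": 0, "dz": -0.5, "turn": 0}
    - {"dx": 0, "dy": 0, "dz": -0.2, "turn": 0}
    - {"dx": 0, "dy": 0, "dz": 0, "turn": 0}
    - {"dx": 0, "dy": 0, "dz": 0, "turn": 0}

```text
time: 7.13
tool_pos: [0.5267, -0.0076, 0.1392]
tcp_rot: [-0.0, -3.142, -0.0]
wrist_force: [0.5, -1.3, -0.5]
width: 0.38
```

Emit:
jog_arm:
  motion:
    - {"dx": 0.4, "dy": 0.05, "dz": 0, "turn": 0}
    - {"dx": 0.4, "dy": 0, "dz": -0.1, "turn": 0}
    - {"dx": 0.4, "dy": 0, "dz": 0, "turn": 0}
    - {"dx": 0.4, "dy": 0, "dz": 0, "turn": 0}
    - {"dx": 0.15, "dy": 0, "dz": 0, "turn": 0}
    - {"dx": 0, "dy": 0, "dz": 0, "turn": 0}

```text
time: 7.63
tool_pos: [0.5449, -0.0071, 0.1384]
tcp_rot: [-0.0, 3.141, -0.0]
wrist_force: [-0.3, -0.2, -0.1]
width: 0.379
```

Emit:
jog_arm:
  motion:
    - {"dx": -0.06, "dy": 0.47, "dz": 0, "turn": 0}
    - {"dx": -0.18, "dy": 0.43, "dz": 0, "turn": 0}
    - {"dx": -0.29, "dy": 0.37, "dz": 0, "turn": 0}
    - {"dx": -0.37, "dy": 0.29, "dz": 0, "turn": 0}
    - {"dx": -0.43, "dy": 0.18, "dz": 0, "turn": 0}
    - {"dx": -0.47, "dy": 0.06, "dz": 0, "turn": 0}
    - {"dx": -0.47, "dy": -0.06, "dz": 0, "turn": 0}
    - {"dx": -0.43, "dy": -0.18, "dz": 0, "turn": 0}
    - {"dx": -0.37, "dy": -0.29, "dz": 0, "turn": 0}
    - {"dx": -0.29, "dy": -0.37, "dz": 0, "turn": 0}
    - {"dx": -0.18, "dy": -0.43, "dz": 0, "turn": 0}
    - {"dx": -0.06, "dy": -0.47, "dz": 0, "turn": 0}

```text
time: 8.63
tool_pos: [0.5078, -0.0077, 0.1383]
tcp_rot: [0.0, 3.142, -0.0]
wrist_force: [-0.2, -0.3, -0.6]
width: 0.381
```

Emit:
jog_arm:
  motion:
    - {"dx": 0.06, "dy": -0.47, "dz": 0, "turn": 0}
    - {"dx": 0.18, "dy": -0.43, "dz": 0, "turn": 0}
    - {"dx": 0.29, "dy": -0.37, "dz": 0, "turn": 0}
    - {"dx": 0.37, "dy": -0.29, "dz": 0, "turn": 0}
    - {"dx": 0.43, "dy": -0.18, "dz": 0, "turn": 0}
    - {"dx": 0.47, "dy": -0.06, "dz": 0, "turn": 0}
    - {"dx": 0.47, "dy": 0.06, "dz": 0, "turn": 0}
    - {"dx": 0.43, "dy": 0.18, "dz": 0, "turn": 0}
    - {"dx": 0.37, "dy": 0.29, "dz": 0, "turn": 0}
    - {"dx": 0.29, "dy": 0.37, "dz": 0, "turn": 0}
    - {"dx": 0.18, "dy": 0.43, "dz": 0, "turn": 0}
    - {"dx": 0.06, "dy": 0.47, "dz": 0, "turn": 0}

```text
time: 9.63
tool_pos: [0.5445, -0.0064, 0.1382]
tcp_rot: [0.0, -3.142, -0.0]
wrist_force: [1.1, 0.2, -0.2]
width: 0.376
```

Emit:
jog_arm:
  motion:
    - {"dx": -0.06, "dy": 0.47, "dz": 0, "turn": 0}
    - {"dx": -0.18, "dy": 0.43, "dz": 0, "turn": 0}
    - {"dx": -0.29, "dy": 0.37, "dz": 0, "turn": 0}
    - {"dx": -0.37, "dy": 0.29, "dz": 0, "turn": 0}
    - {"dx": -0.43, "dy": 0.18, "dz": 0, "turn": 0}
    - {"dx": -0.47, "dy": 0.06, "dz": 0, "turn": 0}
    - {"dx": -0.47, "dy": -0.06, "dz": 0, "turn": 0}
    - {"dx": -0.43, "dy": -0.18, "dz": 0, "turn": 0}
    - {"dx": -0.37, "dy": -0.29, "dz": 0, "turn": 0}
    - {"dx": -0.29, "dy": -0.37, "dz": 0, "turn": 0}
    - {"dx": -0.18, "dy": -0.43, "dz": 0, "turn": 0}
    - {"dx": -0.06, "dy": -0.47, "dz": 0, "turn": 0}

```text
time: 10.63
tool_pos: [0.5079, -0.0077, 0.1383]
tcp_rot: [0.0, 3.141, -0.0]
wrist_force: [-0.7, -0.6, -0.7]
width: 0.38
```

Emit:
jog_arm:
  motion:
    - {"dx": 0.06, "dy": -0.47, "dz": 0, "turn": 0}
    - {"dx": 0.18, "dy": -0.43, "dz": 0, "turn": 0}
    - {"dx": 0.29, "dy": -0.37, "dz": 0, "turn": 0}
    - {"dx": 0.37, "dy": -0.29, "dz": 0, "turn": 0}
    - {"dx": 0.43, "dy": -0.18, "dz": 0, "turn": 0}
    - {"dx": 0.47, "dy": -0.06, "dz": 0, "turn": 0}
    - {"dx": 0.47, "dy": 0.06, "dz": 0, "turn": 0}
    - {"dx": 0.43, "dy": 0.18, "dz": 0, "turn": 0}
    - {"dx": 0.37, "dy": 0.29, "dz": 0, "turn": 0}
    - {"dx": 0.29, "dy": 0.37, "dz": 0, "turn": 0}
    - {"dx": 0.18, "dy": 0.43, "dz": 0, "turn": 0}
    - {"dx": 0.06, "dy": 0.47, "dz": 0, "turn": 0}

```text
time: 11.63
tool_pos: [0.5445, -0.0065, 0.1382]
tcp_rot: [0.0, -3.142, -0.0]
wrist_force: [-1.1, -1.1, -0.8]
width: 0.375
```

Emit:
jog_arm:
  motion:
    - {"dx": 0, "dy": 0, "dz": 0, "turn": 0}
    - {"dx": 0, "dy": 0, "dz": 0, "turn": 0}

```text
time: 11.8
tool_pos: [0.544, -0.0066, 0.1382]
tcp_rot: [0.002, -3.141, 0.0]
wrist_force: [-0.2, 0.0, -0.9]
width: 0.378
```

```bash
python3 rod.py r2
python3 - <<'E'
from h import *
ims=[]
for n,u,v in(("scene",308,180),("side",251,232)):
    im=cv2.imread("pics/r2"+n+".png"); ims.append(cv2.resize(im[v-60:v+60,u-60:u+60],(390,390)))
cv2.imwrite("pics/r2c.png",np.hstack(ims))
E
```

```text
[ 0.54400504 -0.00659727  0.13822007] 0.37787320842315575 11.8
scene (-0.09, -0.06) 70 axis-tcp [ 0.0098 -0.0008]
scene (-0.06, -0.035) 106 axis-tcp [ 0.0061 -0.0001]
zmin -0.0774193622001542
side (-0.115, -0.09) 21 axis-tcp [-0.0022  0.0029]
side (-0.09, -0.06) 79 axis-tcp [0.0013 0.0008]
side (-0.06, -0.035) 81 axis-tcp [0.0031 0.0001]
zmin -0.1322263580681402
```

View pics/r2c.png

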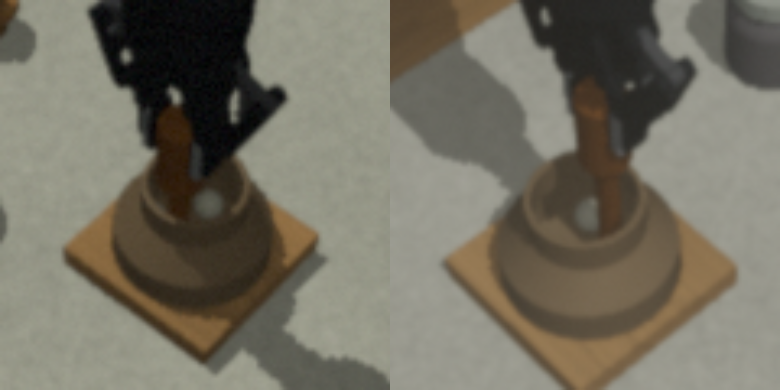

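Both crops show the rod standing steeply in the jar mouth with beads beside it. I'll lift it out and check the bead shift from above.

Emit:
jog_arm:
  motion:
    - {"dx": -0.6, "dy": 0, "dz": 0, "turn": 0}
    - {"dx": -0.6, "dy": 0, "dz": 0.1, "turn": 0}
    - {"dx": -0.6, "dy": 0, "dz": 0.5, "turn": 0}
    - {"dx": 0, "dy": 0, "dz": 1, "turn": 0}
    - {"dx": 0, "dy": 0, "dz": 1.5, "turn": 0}
    - {"dx": 0, "dy": 0, "dz": 2, "turn": 0}
    - {"dx": 0, "dy": 0, "dz": 2, "turn": 0}
    - {"dx": 0, "dy": 0, "dz": 2, "turn": 0}
    - {"dx": 0, "dy": 0, "dz": 2, "turn": 0}
    - {"dx": 0, "dy": 0, "dz": 1.5, "turn": 0}
    - {"dx": 0, "dy": 0, "dz": 0, "turn": 0}
    - {"dx": 0, "dy": 0, "dz": 0, "turn": 0}

```text
time: 12.9
tool_pos: [0.5269, -0.0072, 0.2661]
tcp_rot: [0.0, 3.138, -0.0]
wrist_force: [0.0, 0.6, -1.1]
width: 0.377
```

```bash
python3 rod.py r3
cat > beads.py <<'E'
from h import *
im,d,i,f=cam("wrist"); save("w3.png",im); W=cloud(d,i,f)
m=(W[...,2]>.02)&(W[...,2]<.034)&(np.hypot(W[...,0]-.5236,W[...,1]+.0063)<.05)
k,l,st,c=cv2.connectedComponentsWithStats(m.astype(np.uint8))
for j in range(1,k):
    if st[j,4]>10: print(c[j].round(),st[j,4],(W[l==j].mean(0)-[.5236,-.0063,0]).round(4))
E
python3 beads.py
```

```text
[ 0.52692325 -0.00722929  0.26610255] 0.37710918072782385 12.9
scene (-0.115, -0.09) 54 axis-tcp [-0.0034  0.0004]
scene (-0.09, -0.06) 76 axis-tcp [-0.0032  0.0002]
scene (-0.06, -0.035) 67 axis-tcp [-0.0031  0.0006]
zmin -0.1218088307182296
side (-0.115, -0.09) 70 axis-tcp [-0.0014  0.001 ]
side (-0.09, -0.06) 91 axis-tcp [-0.0011  0.0009]
side (-0.06, -0.035) 67 axis-tcp [-0.0016  0.0003]
zmin -0.12478182464976278
[297. 168.] 12 [-0.0166  0.0239  0.0247]
[254. 183.] 103 [ 0.002  -0.0313  0.0266]
[299. 199.] 156 [0.0222 0.0267 0.0267]
[265. 205.] 160 [ 0.0305 -0.0171  0.0272]
```

View pics/w3.png

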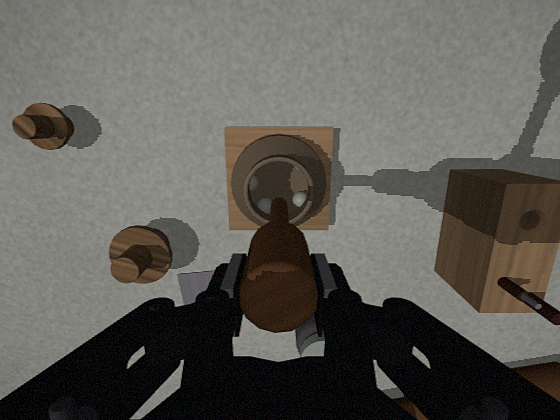

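The wrist view shows beads at (254,183), (265,205) and (299,199), pushed out against the wall 12–13 mm from their starts. The stand hole is at (528,220). Now back to the stand.

Emit:
jog_arm:
  motion:
    - {"dx": 0.3, "dy": 1.5, "dz": 0, "turn": 0}
    - {"dx": 0.3, "dy": 2.6, "dz": 0, "turn": 0}
    - {"dx": 0.3, "dy": 3, "dz": 0, "turn": 0}
    - {"dx": 0.3, "dy": 3, "dz": 0, "turn": 0}
    - {"dx": 0.3, "dy": 3, "dz": 0, "turn": 0}
    - {"dx": 0.3, "dy": 3, "dz": 0, "turn": 0}
    - {"dx": 0.3, "dy": 3, "dz": 0, "turn": 0}
    - {"dx": 0.3, "dy": 3, "dz": 0, "turn": 0}
    - {"dx": 0.23, "dy": 2.6, "dz": 0, "turn": 0}
    - {"dx": 0, "dy": 1.76, "dz": 0, "turn": 0}
    - {"dx": 0, "dy": 0, "dz": 0, "turn": 0}
    - {"dx": 0, "dy": 0, "dz": 0, "turn": 0}

```text
time: 14.05
tool_pos: [0.5516, 0.2579, 0.2623]
tcp_rot: [0.003, -3.139, 0.003]
wrist_force: [-0.2, -0.4, -0.6]
width: 0.372
```

Emit:
jog_arm:
  motion:
    - {"dx": 0.17, "dy": -0.05, "dz": -0.6, "turn": 0}
    - {"dx": 0, "dy": 0, "dz": -0.9, "turn": 0}
    - {"dx": 0, "dy": 0, "dz": -0.9, "turn": 0}
    - {"dx": 0, "dy": 0, "dz": 0, "turn": 0}
    - {"dx": 0, "dy": 0, "dz": 0, "turn": 0}

```text
time: 14.47
tool_pos: [0.5534, 0.2558, 0.2386]
tcp_rot: [-0.002, -3.139, 0.002]
wrist_force: [0.9, -0.4, 1.0]
width: 0.375
```

```bash
python3 rod.py r4
```

```text
[0.5534062  0.25580815 0.23860202] 0.375060019665971 14.4667
scene (-0.115, -0.09) 57 axis-tcp [-0.0046  0.0001]
scene (-0.09, -0.06) 78 axis-tcp [-0.0044 -0.0001]
scene (-0.06, -0.035) 62 axis-tcp [-0.004   0.0002]
zmin -0.13914557837327735
side (-0.115, -0.09) 62 axis-tcp [0.0005 0.0019]
side (-0.09, -0.06) 75 axis-tcp [0.0003 0.0017]
side (-0.06, -0.035) 66 axis-tcp [0.0001 0.001 ]
zmin -0.13924618622426344
```

Emit:
jog_arm:
  motion:
    - {"dx": 0, "dy": 0.12, "dz": -0.5, "turn": 0}
    - {"dx": 0, "dy": 0, "dz": -0.6, "turn": 0}
    - {"dx": 0, "dy": 0, "dz": -0.6, "turn": 0}
    - {"dx": 0, "dy": 0, "dz": -0.6, "turn": 0}
    - {"dx": 0, "dy": 0, "dz": -0.6, "turn": 0}
    - {"dx": 0, "dy": 0, "dz": 0, "turn": 0}

```text
time: 15.07
tool_pos: [0.5531, 0.2578, 0.209]
tcp_rot: [0.0, -3.139, 0.002]
wrist_force: [-0.1, -0.1, -0.7]
width: 0.379
```

Emit:
jog_arm:
  motion:
    - {"dx": 0, "dy": 0, "dz": -1, "turn": 0}
    - {"dx": 0, "dy": 0, "dz": -1.2, "turn": 0}
    - {"dx": 0, "dy": 0, "dz": -1.2, "turn": 0}
    - {"dx": 0, "dy": 0, "dz": -1.2, "turn": 0}
    - {"dx": 0, "dy": 0, "dz": -1.2, "turn": 0}
    - {"dx": 0, "dy": 0, "dz": -1.0, "turn": 0}
    - {"dx": 0, "dy": 0, "dz": -0.5, "turn": 0}
    - {"dx": 0, "dy": 0, "dz": -0.3, "turn": 0}
    - {"dx": 0, "dy": 0, "dz": 0, "turn": 0}
    - {"dx": 0, "dy": 0, "dz": 0, "turn": 0}

```text
time: 15.9
tool_pos: [0.5545, 0.2583, 0.1356]
tcp_rot: [0.0, 3.141, 0.0]
wrist_force: [0.2, 1.2, 0.4]
width: 0.375
```

Emit:
jog_arm:
  motion:
    - {"dx": -0.1, "dy": -0.05, "dz": -0.2, "turn": 0}
    - {"dx": 0, "dy": 0, "dz": -0.2, "turn": 0}
    - {"dx": 0, "dy": 0, "dz": -0.15, "turn": 0}
    - {"dx": 0, "dy": 0, "dz": 0, "turn": 0}
    - {"dx": 0, "dy": 0, "dz": 0, "turn": 0}

```text
time: 16.32
tool_pos: [0.5532, 0.2577, 0.1298]
tcp_rot: [-0.0, 3.142, 0.0]
wrist_force: [-0.2, -0.3, -0.6]
width: 0.377
```

Emit:
jog_arm:
  motion:
    - {"dx": 0, "dy": 0, "dz": -0.1, "turn": 0}
    - {"dx": 0, "dy": 0, "dz": 0, "turn": 0}
    - {"dx": 0, "dy": 0, "dz": 0, "turn": 0}

```text
time: 16.57
tool_pos: [0.5534, 0.2578, 0.1296]
tcp_rot: [-0.0, 3.141, 0.0]
wrist_force: [-2.3, -0.4, 5.5]
width: 0.378
```

Emit:
jog_arm:
  motion:
    - {"dx": 0, "dy": 0, "dz": 0, "turn": 0}
    - {"dx": 0, "dy": 0, "dz": 0, "turn": 0}
    - {"dx": 0, "dy": 0, "dz": 0, "turn": 0}
    - {"dx": 0, "dy": 0, "dz": 0, "turn": 0}
    - {"dx": 0, "dy": 0, "dz": 0, "turn": 0}
    - {"dx": 0, "dy": 0, "dz": 0, "turn": 0}
    - {"dx": 0, "dy": 0, "dz": 0, "turn": 0}
    - {"dx": 0, "dy": 0, "dz": 0, "turn": 0}
    - {"dx": 0, "dy": 0, "dz": 0, "turn": 0}
    - {"dx": 0, "dy": 0, "dz": 0, "turn": 0}
  fingers: 8.5

```text
time: 17.4
tool_pos: [0.5532, 0.2577, 0.1288]
tcp_rot: [-0.0, 3.142, 0.0]
wrist_force: [-0.8, -0.4, -0.7]
width: 0.997
```

Emit:
jog_arm:
  motion:
    - {"dx": 0, "dy": 0, "dz": 1, "turn": 0}
    - {"dx": 0, "dy": 0, "dz": 2, "turn": 0}
    - {"dx": 0, "dy": 0, "dz": 2.5, "turn": 0}
    - {"dx": 0, "dy": 0, "dz": 2.5, "turn": 0}
    - {"dx": 0, "dy": 0, "dz": 2.5, "turn": 0}
    - {"dx": 0, "dy": 0, "dz": 0, "turn": 0}
    - {"dx": 0, "dy": 0, "dz": 0, "turn": 0}

```text
time: 17.98
tool_pos: [0.5547, 0.2583, 0.2371]
tcp_rot: [-0.0, 3.136, 0.003]
wrist_force: [0.2, 0.6, -0.0]
width: 0.993
```

Run:
```python
from h import *
for n in("scene","side"):
    im,d,i,f=cam(n); W=cloud(d,i,f)
    m=(W[...,2]>.155)&(W[...,2]<.185)&(np.hypot(W[...,0]-.551,W[...,1]-.257)<.03); P=W[m]
    t=P[P[:,2]>np.percentile(P[:,2],95)-.005]
    print(n,len(P),np.percentile(P[:,2],[50,90,98]).round(4),cv2.minEnclosingCircle((t[:,:2]*1000).astype(np.float32)))
```

```text
scene 277 [0.1647 0.1666 0.1675] ((550.1705322265625, 257.9796447753906), 16.12773323059082)
side 155 [0.1624 0.1651 0.1665] ((552.5234375, 258.4834289550781), 16.77716636657715)
```

The rod is seated, with its top at 165 mm and the handle centred over the hole. Now the stopper.

Emit:
jog_arm:
  motion:
    - {"dx": 0.5, "dy": -3.7, "dz": 0, "turn": 0}
    - {"dx": 0.5, "dy": -3.7, "dz": 0, "turn": 0}
    - {"dx": 0.5, "dy": -3.7, "dz": 0, "turn": 0}
    - {"dx": 0.5, "dy": -3.7, "dz": 0, "turn": 0}
    - {"dx": 0.5, "dy": -3.7, "dz": 0, "turn": 0}
    - {"dx": 0.5, "dy": -3.7, "dz": 0, "turn": 0}
    - {"dx": 0.5, "dy": -3.7, "dz": 0, "turn": 0}
    - {"dx": 0.5, "dy": -3.7, "dz": 0, "turn": 0}
    - {"dx": 0.5, "dy": -3.7, "dz": 0, "turn": 0}
    - {"dx": 0.5, "dy": -3.7, "dz": 0, "turn": 0}
    - {"dx": 0.5, "dy": -3.7, "dz": 0, "turn": 0}
    - {"dx": 0.5, "dy": -3.7, "dz": 0, "turn": 0}

```text
time: 19.08
tool_pos: [0.6119, -0.1878, 0.2314]
tcp_rot: [-0.0, -3.138, -0.002]
wrist_force: [0.9, -1.2, -0.2]
width: 0.993
```

Emit:
jog_arm:
  motion:
    - {"dx": 0, "dy": 0, "dz": -2, "turn": 0}
    - {"dx": 0, "dy": 0, "dz": -2, "turn": 0}
    - {"dx": 0, "dy": 0, "dz": -2, "turn": 0}
    - {"dx": 0, "dy": 0, "dz": 0, "turn": 0}
    - {"dx": 0, "dy": 0, "dz": 0, "turn": 0}

```text
time: 19.5
tool_pos: [0.6109, -0.1856, 0.1705]
tcp_rot: [-0.0, -3.135, -0.003]
wrist_force: [-0.8, 0.1, 0.3]
width: 0.997
```

Run:
```python
from h import *
print(bot.read_state()["tool_pos"])
im,d,i,f=cam("wrist"); save("w5.png",im); W=cloud(d,i,f)
for a,b,r in((.081,.09,.03),(.041,.049,.045)):
    m=(W[...,2]>a)&(W[...,2]<b)&(np.hypot(W[...,0]-.6177,W[...,1]+.1865)<r); P=W[m]
    print(len(P),np.median(P[:,2]),cv2.minEnclosingCircle((P[:,:2]*1000).astype(np.float32)))
```

```text
[ 0.61093313 -0.18564087  0.1704573 ]
1354 0.08529022657080725 ((617.8995361328125, -186.95303344726562), 17.072229385375977)
3891 0.0453509478800345 ((617.8116455078125, -186.63282775878906), 39.89241027832031)
```

Emit:
jog_arm:
  motion:
    - {"dx": 0.35, "dy": -0.11, "dz": -1.5, "turn": 0}
    - {"dx": 0.34, "dy": 0, "dz": -1.5, "turn": 0}
    - {"dx": 0, "dy": 0, "dz": -1.5, "turn": 0}
    - {"dx": 0, "dy": 0, "dz": -1.5, "turn": 0}
    - {"dx": 0, "dy": 0, "dz": -1.5, "turn": 0}
    - {"dx": 0, "dy": 0, "dz": -1.5, "turn": 0}
    - {"dx": 0, "dy": 0, "dz": -1, "turn": 0}
    - {"dx": 0, "dy": 0, "dz": -0.8, "turn": 0}
    - {"dx": 0, "dy": 0, "dz": 0, "turn": 0}
    - {"dx": 0, "dy": 0, "dz": 0, "turn": 0}

```text
time: 20.38
tool_pos: [0.62, -0.1872, 0.0653]
tcp_rot: [0.0, -3.141, -0.0]
wrist_force: [-0.4, -0.3, 1.2]
width: 0.995
```

Emit:
jog_arm:
  motion:
    - {"dx": -0.2, "dy": 0.05, "dz": -0.5, "turn": 0}
    - {"dx": 0, "dy": 0, "dz": -0.5, "turn": 0}
    - {"dx": 0, "dy": 0, "dz": 0, "turn": 0}
    - {"dx": 0, "dy": 0, "dz": 0, "turn": 0}

```text
time: 20.72
tool_pos: [0.6179, -0.1868, 0.0557]
tcp_rot: [-0.0, -3.141, -0.0]
wrist_force: [0.3, 0.9, -0.2]
width: 0.992
```

Emit:
jog_arm:
  motion:
    - {"dx": 0, "dy": 0, "dz": 0, "turn": 0}
    - {"dx": 0, "dy": 0, "dz": 0, "turn": 0}
    - {"dx": 0, "dy": 0, "dz": 0, "turn": 0}
    - {"dx": 0, "dy": 0, "dz": 0, "turn": 0}
    - {"dx": 0, "dy": 0, "dz": 0, "turn": 0}
    - {"dx": 0, "dy": 0, "dz": 0, "turn": 0}
    - {"dx": 0, "dy": 0, "dz": 0, "turn": 0}
    - {"dx": 0, "dy": 0, "dz": 0, "turn": 0}
    - {"dx": 0, "dy": 0, "dz": 0, "turn": 0}
    - {"dx": 0, "dy": 0, "dz": 0, "turn": 0}
  fingers: 2.5
  grip_force: 60

```text
time: 21.55
tool_pos: [0.6186, -0.1871, 0.0563]
tcp_rot: [0.0, 3.141, -0.001]
wrist_force: [-0.3, 0.0, 3.4]
width: 0.371
```

Emit:
jog_arm:
  motion:
    - {"dx": 0, "dy": 0, "dz": 1, "turn": 0}
    - {"dx": 0, "dy": 0, "dz": 2, "turn": 0}
    - {"dx": 0, "dy": 0, "dz": 2, "turn": 0}
    - {"dx": 0, "dy": 0, "dz": 2, "turn": 0}
    - {"dx": 0, "dy": 0, "dz": 2, "turn": 0}
    - {"dx": 0, "dy": 0, "dz": 2, "turn": 0}
    - {"dx": 0, "dy": 0, "dz": 2, "turn": 0}
    - {"dx": 0, "dy": 0, "dz": 0, "turn": 0}

```text
time: 22.22
tool_pos: [0.6205, -0.1876, 0.191]
tcp_rot: [-0.0, 3.135, -0.004]
wrist_force: [0.4, 0.1, 0.6]
width: 0.378
```

Emit:
jog_arm:
  motion:
    - {"dx": -0.7, "dy": 1.2, "dz": 0, "turn": 0}
    - {"dx": -1.1, "dy": 2.1, "dz": 0, "turn": 0}
    - {"dx": -1.1, "dy": 2.1, "dz": 0, "turn": 0}
    - {"dx": -1.1, "dy": 2.1, "dz": 0, "turn": 0}
    - {"dx": -1.1, "dy": 2.1, "dz": 0, "turn": 0}
    - {"dx": -1.1, "dy": 2.1, "dz": 0, "turn": 0}
    - {"dx": -1.1, "dy": 2.1, "dz": 0, "turn": 0}
    - {"dx": -1.1, "dy": 2.1, "dz": 0, "turn": 0}
    - {"dx": -1.05, "dy": 2.1, "dz": 0, "turn": 0}
    - {"dx": 0, "dy": 0, "dz": 0, "turn": 0}
    - {"dx": 0, "dy": 0, "dz": 0, "turn": 0}

```text
time: 23.13
tool_pos: [0.5213, -0.0055, 0.1838]
tcp_rot: [0.004, -3.138, -0.0]
wrist_force: [-0.2, -0.3, -1.3]
width: 0.377
```

Run:
```python
from h import *
tp=np.array(bot.read_state()["tool_pos"]);print(tp)
o=[]
for n in("scene","side","wrist"):
    im,d,i,f=cam(n); W=cloud(d,i,f)
    z0=tp[2]-.056
    m=(W[...,2]>z0+.034)&(W[...,2]<z0+.05)&(np.hypot(W[...,0]-tp[0],W[...,1]-tp[1])<.06); P=W[m]
    print(n,len(P),np.percentile(P[:,2]-z0,[5,50,95]),np.array(cv2.minEnclosingCircle((P[:,:2]*1000).astype(np.float32))[0])-tp[:2]*1000, cv2.minEnclosingCircle((P[:,:2]*1000).astype(np.float32))[1])
    if n!="wrist":
        m=(W[...,2]>.086)&(W[...,2]<.094)&(np.hypot(W[...,0]-.5236,W[...,1]+.0063)<.045);P=W[m]
        print("rim",len(P),cv2.minEnclosingCircle((P[:,:2]*1000).astype(np.float32)))
        u,v=(308,180) if n=="scene" else (251,220); o.append(cv2.resize(im[v-100:v+70,u-85:u+85],(390,390)))
save("s1.png",np.hstack(o))
```

```text
[ 0.52131727 -0.00551928  0.18376602]
scene 593 [0.03847023 0.04521835 0.04722485] [-1.09027842  0.57793599] 39.72585678100586
rim 173 ((522.3748168945312, -6.6336259841918945), 38.392417907714844)
side 770 [0.0385029  0.04401672 0.04631765] [ 1.1670458 -0.7742259] 40.27104568481445
rim 197 ((525.032958984375, -7.687837600708008), 38.70133972167969)
wrist 7278 [0.04466577 0.04606974 0.0472001 ] [ 0.88085195 -0.7252037 ] 39.81732177734375
```

View pics/s1.png

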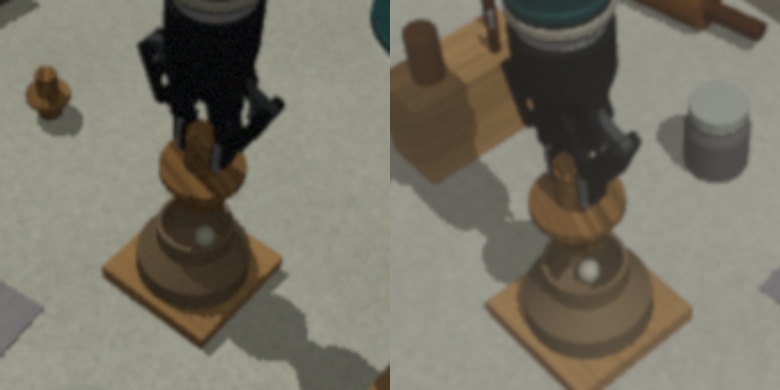

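Both crops show the stopper held level above the jar, about 2.4 mm short in x and 1.5 mm over in y; the two cameras agree. I'll correct that and lower.

Emit:
jog_arm:
  motion:
    - {"dx": 0.24, "dy": -0.15, "dz": -0.5, "turn": 0}
    - {"dx": 0, "dy": 0, "dz": -1, "turn": 0}
    - {"dx": 0, "dy": 0, "dz": -1, "turn": 0}
    - {"dx": 0, "dy": 0, "dz": -0.8, "turn": 0}
    - {"dx": 0, "dy": 0, "dz": 0, "turn": 0}
    - {"dx": 0, "dy": 0, "dz": 0, "turn": 0}

```text
time: 23.78
tool_pos: [0.525, -0.0085, 0.1513]
tcp_rot: [-0.001, -3.139, -0.0]
wrist_force: [0.4, -0.0, -0.1]
width: 0.38
```

Emit:
jog_arm:
  motion:
    - {"dx": -0.13, "dy": 0.14, "dz": -0.6, "turn": 0}
    - {"dx": 0, "dy": 0, "dz": -0.7, "turn": 0}
    - {"dx": 0, "dy": 0, "dz": -0.6, "turn": 0}
    - {"dx": 0, "dy": 0, "dz": -0.6, "turn": 0}
    - {"dx": 0, "dy": 0, "dz": 0, "turn": 0}
    - {"dx": 0, "dy": 0, "dz": 0, "turn": 0}

```text
time: 24.28
tool_pos: [0.5242, -0.0069, 0.1271]
tcp_rot: [0.0, -3.14, -0.0]
wrist_force: [0.3, 0.7, -0.7]
width: 0.377
```

Emit:
jog_arm:
  motion:
    - {"dx": -0.05, "dy": 0, "dz": -0.4, "turn": 0}
    - {"dx": 0, "dy": 0, "dz": -0.4, "turn": 0}
    - {"dx": 0, "dy": 0, "dz": -0.4, "turn": 0}
    - {"dx": 0, "dy": 0, "dz": 0, "turn": 0}
    - {"dx": 0, "dy": 0, "dz": 0, "turn": 0}

```text
time: 24.7
tool_pos: [0.5238, -0.007, 0.1153]
tcp_rot: [-0.0, -3.141, -0.0]
wrist_force: [-0.6, 0.6, -1.0]
width: 0.374
```

Emit:
jog_arm:
  motion:
    - {"dx": 0, "dy": 0, "dz": -0.2, "turn": 0}
    - {"dx": 0, "dy": 0, "dz": -0.2, "turn": 0}
    - {"dx": 0, "dy": 0, "dz": 0, "turn": 0}
    - {"dx": 0, "dy": 0, "dz": 0, "turn": 0}

```text
time: 25.03
tool_pos: [0.5241, -0.007, 0.1116]
tcp_rot: [-0.0, -3.141, -0.0]
wrist_force: [0.5, 0.7, -1.4]
width: 0.378
```

Nearly home. I'll press on until a reaction force appears.

Emit:
jog_arm:
  motion:
    - {"dx": 0, "dy": 0, "dz": -0.1, "turn": 0}
    - {"dx": 0, "dy": 0, "dz": 0, "turn": 0}
    - {"dx": 0, "dy": 0, "dz": 0, "turn": 0}
    - {"dx": 0, "dy": 0, "dz": 0, "turn": 0}

```text
time: 25.37
tool_pos: [0.5244, -0.007, 0.1112]
tcp_rot: [-0.0, 3.141, -0.0]
wrist_force: [-1.6, -0.1, 2.6]
width: 0.379
```

Emit:
jog_arm:
  motion:
    - {"dx": 0, "dy": 0, "dz": -0.1, "turn": 0}
    - {"dx": 0, "dy": 0, "dz": 0, "turn": 0}
    - {"dx": 0, "dy": 0, "dz": 0, "turn": 0}
    - {"dx": 0, "dy": 0, "dz": 0, "turn": 0}

```text
time: 25.7
tool_pos: [0.5245, -0.0071, 0.1111]
tcp_rot: [-0.0, 3.141, -0.0]
wrist_force: [-3.0, -0.8, 8.9]
width: 0.38
```

```bash
cat > st.py <<'E'
from h import *
s=bot.read_state();print(s["tool_pos"],s["wrist_force"],s["time"])
for n in("scene","side"):
    im,d,i,f=cam(n); W=cloud(d,i,f); save("e_"+n+".png",im)
    m=(W[...,2]>.094)&(W[...,2]<.107)&(np.hypot(W[...,0]-.5236,W[...,1]+.0063)<.05);P=W[m]
    c=cv2.minEnclosingCircle((P[:,:2]*1000).astype(np.float32))
    A=np.c_[P[:,:2]-[.5236,-.0063],np.ones(len(P))];T=P[:,2]>.0965
    print(n,len(P),np.median(P[T,2]),c,"plane",np.linalg.lstsq(A[T],P[T,2],rcond=None)[0].round(4))
    m=(W[...,2]>.155)&(W[...,2]<.175)&(np.hypot(W[...,0]-.551,W[...,1]-.2575)<.03);print(" rod",np.percentile(W[m][:,2],[50,95]))
E
python3 st.py
```

```text
[ 0.52448156 -0.00707572  0.11105031] [-2.96416685 -0.82688542  8.94129372] 25.7
scene 497 0.10039644425945646 ((523.5960693359375, -6.682188987731934), 40.343482971191406) plane [-0.0019 -0.004   0.1006]
 rod [0.16472634 0.16698826]
side 642 0.09898888673070959 ((525.5835571289062, -6.971722602844238), 40.31718826293945) plane [0.0008 0.0005 0.0992]
 rod [0.16298822 0.16563374]
```

The flange top sits at 100 mm, level and centred within about 1 mm, with 9 N of reaction. Releasing.

Emit:
jog_arm:
  motion:
    - {"dx": 0, "dy": 0, "dz": 0, "turn": 0}
    - {"dx": 0, "dy": 0, "dz": 0, "turn": 0}
    - {"dx": 0, "dy": 0, "dz": 0, "turn": 0}
    - {"dx": 0, "dy": 0, "dz": 0, "turn": 0}
    - {"dx": 0, "dy": 0, "dz": 0, "turn": 0}
    - {"dx": 0, "dy": 0, "dz": 0, "turn": 0}
    - {"dx": 0, "dy": 0, "dz": 0, "turn": 0}
    - {"dx": 0, "dy": 0, "dz": 0, "turn": 0}
    - {"dx": 0, "dy": 0, "dz": 0, "turn": 0}
    - {"dx": 0, "dy": 0, "dz": 0, "turn": 0}
  fingers: 8.5

```text
time: 26.63
tool_pos: [0.5242, -0.007, 0.1098]
tcp_rot: [-0.0, -3.142, 0.0]
wrist_force: [-0.4, 0.6, 1.2]
width: 0.996
```

Emit:
jog_arm:
  motion:
    - {"dx": 0, "dy": 0, "dz": 1, "turn": 0}
    - {"dx": 0, "dy": 0, "dz": 2, "turn": 0}
    - {"dx": 0, "dy": 0, "dz": 2, "turn": 0}
    - {"dx": 0, "dy": 0, "dz": 2.5, "turn": 0}
    - {"dx": 0, "dy": 0, "dz": 2.5, "turn": 0}
    - {"dx": 0, "dy": 0, "dz": 2.5, "turn": 0}
    - {"dx": 0, "dy": 0, "dz": 0, "turn": 0}
    - {"dx": 0, "dy": 0, "dz": 0, "turn": 0}

```text
time: 27.3
tool_pos: [0.5258, -0.0071, 0.2379]
tcp_rot: [-0.0, 3.136, -0.001]
wrist_force: [-0.2, -0.3, -0.3]
width: 0.992
```

```bash
python3 st.py
```

```text
[ 0.52578895 -0.00706815  0.23786595] [-0.21448269 -0.30401519 -0.26492762] 27.3
scene 603 0.10049712471598643 ((523.4772338867188, -7.586991310119629), 40.6760139465332) plane [-0.0061 -0.0055  0.1006]
 rod [0.16443982 0.16686673]
side 761 0.09893255456989185 ((525.8428344726562, -7.6442766189575195), 40.78464126586914) plane [-0.0026 -0.0031  0.0991]
 rod [0.16284379 0.16611168]
```

View pics/e_side.png

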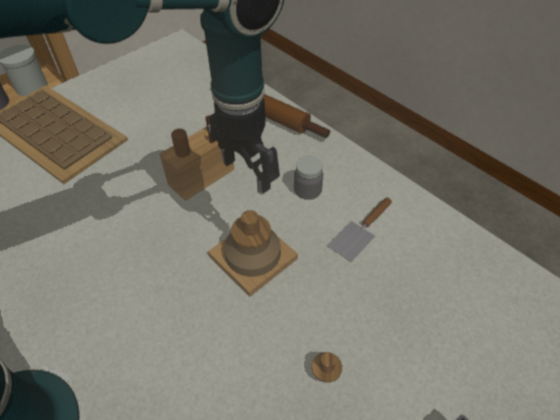

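The side view shows the stopper home on the jar at (251,230) and the rod in the stand at (180,140). The pot, spatula and small stopper are at their starting pixels, and the gripper is clear.

```bash
python3 -c "
from workcell import bot
print(bot.finish_job())"
```

```text
the job is handed in; nothing more can be done
None
```

I stirred the beads in two full turns of about 18 mm radius, put the rod back in its stand, closed the jar with the large stopper and handed the job in at about 27 s. No verdict was reported.

**Beads:** During the stir the rod's tip was about 6 mm above the jar floor. From above, I could clearly measure three beads, each 12–13 mm from its start. A fourth showed only partly and the fifth was hidden under the jar's shoulder. I took the bead picture after lifting the rod, so the shift at the end of the second turn itself is inferred.

**Rod:** It is fully down in the hole. The handle top reads 165 mm and is centred within about 1 mm.

**Stopper:** I held it until a reaction of about 9 N came up at the rim. After release the flange top reads 99–100 mm (100 expected). It is level to under 0.01 rad and centred within about 1.5 mm.

**Other things:** In the last picture the small stopper, pot and spatula look unmoved; I did not re-measure their positions.

**Disagreements:** The scene and side cameras differ by 2–4 mm in x, so I used averages and the wrist camera. Moves fell up to about 9 mm short of or off the commanded shift, so I corrected each one from the measured position. No check failed.

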